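# Weigh a bottle carrier on a hand-held spring balance

### The job

Weigh the steel carrier with its two brown bottles on the hanging spring balance: lift the balance out of its stand by the black grip, catch the raised middle of the carrier's handle with its hook, and lift until the carrier hangs from the hook alone, its feet at least 3 cm above the bench. Hold the balance upright and the carrier level and still for the reading, and finish while still holding it so in the air. Never tip the carrier, keep both bottles in it, and leave the bottles, carton and beaker standing around where they are.

Things in the scene. Friction and masses are not known exactly. Their poses are not given: they have to be found in the camera images.
- stand: fixed balance stand: grey base 125x105x16 mm, a column at x = +60 mm, and a bare metal fork whose two prongs point to -x and carry the balance. Origin on the bench below the slot's middle, z up, x towards the column. Prong tops at 130 mm; slot 28 mm wide, open at -x; lips at the prong ends (x = -24 to -29 mm) rise 3.5 mm above the prongs. Nothing of it is higher than 134 mm
- stand_rest (a point): point in the stand's slot where the balance's origin lies at the start, 130 mm above the bench; axes as the stand
- balance: loose tubular spring balance, 0.14 kg, upright in the fork with its hook hanging free below. Origin on its axis at the underside of its blue collar (40 along x, 44 along y, 6 mm thick), z up. Above the collar the black grip block, wire eye on top to 64 mm; below it a blue barrel 22 mm in diameter down to -65 mm, then a white tube with red rings and the hook
- balance_grip (a point): middle of the black grip block, 32 mm above the balance's origin; axes as the balance. The block is 34 mm along x and 22 mm along y (grasp across y), its flat y faces from 6 to 51 mm above the balance's origin
- hook_saddle (a point): inside bottom of the steel hook, where a bar hangs: on the balance's axis, unloaded 109 mm below the balance's origin; axes as the balance; moves down with joint balance_pull. Hook of 5 mm wire in the x-z plane, lowest point 5 mm below here; the shank bulges to -x and joins a black cap, 17 mm in diameter, whose underside is 32 mm above here
- hook_tip (a point): top of the hook's tip, 13 mm to +x of the balance's axis and 15.5 mm above the saddle (unloaded 93.5 mm below the balance's origin). The mouth is open to +x of the balance: a 5 mm bar goes in over the tip, below the cap, when the hook moves to +x
- balance_pull (a joint): how far hook and white tube are drawn out of the barrel, m: 0 unloaded, at most 0.030; spring 300 N/m that begins to give at about 0.6 N; reads about 0.009 to 0.014 with the loaded carrier hanging
- carrier: loose steel carrier with two bottles, together 0.37 to 0.47 kg: base and holed plate 70 mm along x, 138 mm along y, 43 mm tall, and a fixed arched handle of 5 mm wire in its y-z plane, end to end. Origin on the bench under the middle of its feet, z up. Underside of the arch at 119 mm for 9 to 36 mm either side of the middle; in the middle a small hump for a hook
- bail_hump (a point): underside of the hump in the middle of the carrier's handle, 124 mm above the carrier's origin (hump top 129 mm); axes as the carrier
- bottle_l: brown bottle with black cap, 48 mm in diameter, 95 mm tall, standing loose in the carrier's hole at y = +31 mm. Origin at the centre of its underside, 7 mm above the carrier's origin, z up
- bottle_r: the same bottle in the hole at y = -31 mm
- wash_bottle: bystander, to be left where it is: white squeeze bottle with blue cap, 186 mm tall. Origin at the centre of its underside
- reagent_wash: bystander, to be left where it is: white bottle with red cap, 113 mm tall. Origin at the centre of its underside
- reagent_lysis: bystander, to be left where it is: white bottle with blue cap, 113 mm tall. Origin at the centre of its underside
- film_box: bystander, to be left where it is: white and orange carton, 59x120x52 mm. Origin at the centre of its underside
- beaker: bystander, to be left where it is: glass beaker, 86 mm tall. Origin at the centre of its underside
Not all that is in view belongs to the job. What is meant by the balance is not green or pink, and is the smaller of those in its own colour.

How it is judged:
By the outcome, as a careful person would: the job done as asked, in the order asked, and still so for the second after the job is handed in, while the arm keeps its last pose, push and grip.
It also fails if it takes over 48 s, if anything falls off the work surface, if the arm or the gripper's body presses on something with over 40 N, if the wrist force passes 120 N, or if a joint passes its speed limit or range.

### The arm

A 6-joint arm with a two-finger parallel gripper is mounted at the origin on the work surface; the furniture and walls round the work are solid. World frame = base frame: x ahead of the robot, y to its left, z up, the work surface at z = 0. Lengths are in m, angles in rad, forces in N, time in s.
With the tool pointing down it reaches from about 0.3 to 0.775 m from the base axis. Payload 14.6 kg.
Tool frame: the origin (TCP) lies at the very end of the fingers, on their centre line; the grasp point (between the pads) lies 19 mm behind it; z points along the fingers, y is the line along which they close (so a half turn about z gives the same grasp; the last joint's range is limited). The gripper opens to 94 mm and grips with 3 to 60 N. Pads are 16 mm wide; open, the fingers measure 119 mm over their backs; the gripper's body (75 mm by 177 mm) begins 78 mm behind the grasp point.
Start: joints at [-1.181, 0.3, 1.521, -0, 1.321, -0.067], TCP at [0.243, -0.494, 0.205] pointing down, gripper open.
Joint ranges: [-3.03, 3.03], [-0.79, 2.21], [0.23, 2.52], [-1.04, 4.18], [0, 3.07], [-2.55, 2.55]. Speed limits (rad/s): [2.22, 2.22, 2.57, 3.14, 3.14, 3.14].

### API

Orientations are given as a rotation vector (axis times angle).
In Python, from plant import r gives the robot as it stands. The module is installed in compiled form; this text tells all that it offers.
- The arm moves only by the tool jog_arm, never from a script. Its argument "commands" is a list that holds one entry, the list of rows, each a list of 7 numbers: the shift along the world's x, y, z in cm, then the turn, a rotation vector about the world's x, y, z in units of 6 degrees (1.0 is 6 degrees), then the opening, from -1 (shut) to 1 (fully open). A call has exactly 5 rows; each row shifts and turns the commanded pose from where the row before left it; what a row does not reach is not made up. A row lasts 1/8 s, in which the tool goes at most 62.5 mm and 10.7 degrees, less where a joint would pass 70% of its speed; a pose out of reach is approached as far as the arm can. A call is refused whole if a number of a shift passes 6.25 or a number of a turn 1, either way. A call with a gripper value outside its range is refused whole. The fingers move at their own pace and stop on an object; "newtons" is the grip in N (left out, the last holds). Time passes only in rows, so rows that do not move let the fingers close, or fill a call up. It gives the time, the measured TCP pose, the force, the opening and the grip force at its end, in the units of the state.
- r.sense(): the state, without advancing time (a new reading comes with each control period).
- r.get_image(name): name is "side" or "top"; returns the picture (400x640x3 uint8, blue, green, red); there is no depth.
- r.camera_info(name): a dict with "K" (3x3 intrinsics, pixels), "dist" ([k1, k2, p1, p2, k3] as OpenCV has them; the pictures are not rectified), "R" (3x3) and "t" (3): a world point X has camera coordinates R X + t. Camera axes: x right, y down, z forward; pixel columns grow to the right and rows downward; lengths in m; the calibration is good to about 2 mm. A picture is of the moment at which its call begins. camera_info takes no time and is no camera call.
- r.job_done(): hands the job in; it is judged then, once.
The state is a dict: "time_s": time; "joint_pos": joint angles; "joint_velocities": joint speeds; "effort": joint torques, N m; "ee_pos": TCP position; "ee_rot": TCP orientation; "ft_force": force on the tool from outside, world axes, zero at the start; "torque": the same for the moment, N m; "gripper_width": finger opening in m; "grip_force": force on a finger pad.
Only numpy, scipy, OpenCV 4.12 (cv2) and the standard library are available. Lean on these libraries where they do the work, as an engineer would, in place of code of your own. Each camera call takes 0.05 s, during which the arm holds its last target. There are 200 camera calls.

## Working session

There is one attempt and no reset: what is moved stays moved. The work goes in short steps, Python scripts to look and compute and a tool call to move; the robot and the scene stay as the last step left them, time stands still between calls to the robot, and variables do not carry over. Pictures are saved under pics/ and viewed, at most 10 in all, crops included, and the job is handed in when it is done.

Besides the shell and the picture viewer there is one more tool, called after ">>>" as name(argument=value, ...), one argument or row to a line, values as JSON. jog_arm: Moves the arm, as the interface text tells. Its arguments: {"type":"object","properties":{"commands":{"type":"array","items":{"type":"array","items":{"type":"array","items":{"type":"number"}}}},"newtons":{"type":"number"}},"required":["commands"]}

```bash
mkdir -p pics; python3 - <<'E'
from plant import r
import cv2,numpy as np
np.set_printoptions(precision=4,suppress=True)
for n in("side","top"):
    cv2.imwrite(f"pics/{n}0.png",r.get_image(n)); c=r.camera_info(n)
    print(n,c["K"],c["dist"],c["R"],c["t"],"cam",-np.array(c["R"]).T@np.array(c["t"]))
print(r.sense())
E
```

```text
side [[382.7709   0.     320.7448]
 [  0.     382.7709 201.5953]
 [  0.       0.       1.    ]] [-0.0552  0.      0.      0.      0.    ] [[ 0.9461 -0.3239 -0.0017]
 [-0.1397 -0.4032 -0.9044]
 [ 0.2923  0.8558 -0.4267]] [-0.5323  0.1984  1.1959] cam [ 0.1818 -1.116   0.6888]
top [[435.9703   0.     321.6799]
 [  0.     435.9703 196.6919]
 [  0.       0.       1.    ]] [-0.0593  0.      0.      0.      0.    ] [[ 0.0087 -1.     -0.0006]
 [-0.997  -0.0086 -0.0775]
 [ 0.0775  0.0012 -0.997 ]] [-0.0088  0.5717  1.6772] cam [ 0.4401 -0.0059  1.7164]
{'time_s': 0.1, 'joint_pos': array([-1.1806,  0.3004,  1.5215,  0.    ,  1.3207, -0.0666]), 'joint_velocities': array([-0.0005, -0.0017, -0.0007,  0.0014,  0.0017, -0.0004]), 'effort': array([  0.0001, -53.265 , -35.3287,   0.0709,   0.0235,  -0.0001]), 'ee_pos': array([ 0.2425, -0.4934,  0.205 ]), 'ee_rot': array([-3.059 , -0.711 ,  0.0002]), 'ft_force': array([ 0.1485, -0.2514,  0.7731]), 'torque': array([-0.125 ,  0.0199,  0.0187]), 'grip_force': 0.0, 'gripper_width': 0.09407781752880555}
```

View pics/side0.png

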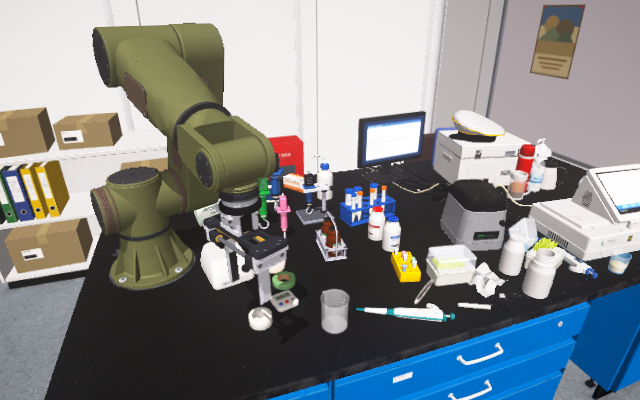

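View pics/top0.png

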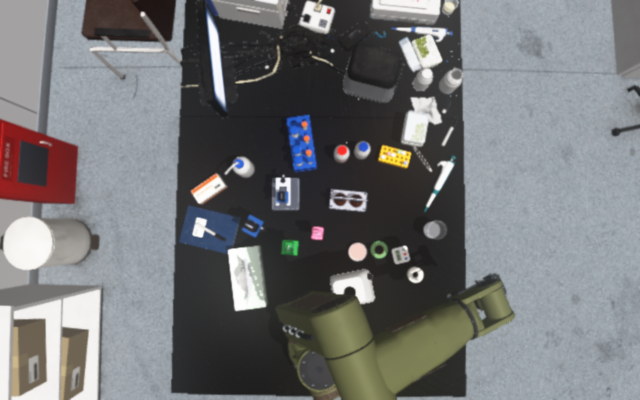

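Candidates in the top view: blue in the grey stand (285,190), blue (252,226), green (290,247) and pink (317,232). One enlarged picture with both views should settle which is meant.

```bash
python3 - <<'E'
import cv2,numpy as np
a=cv2.imread("pics/side0.png")[150:270,240:400];b=cv2.imread("pics/top0.png")[140:260,220:380]
cv2.imwrite("pics/c1.png",np.hstack([cv2.resize(a,(0,0),fx=2.5,fy=2.5,interpolation=2),cv2.resize(b,(0,0),fx=2.5,fy=2.5,interpolation=2)]))
a=cv2.imread("pics/side0.png")[160:265,255:360]
cv2.imwrite("pics/c2.png",cv2.resize(a,(0,0),fx=5.7,fy=5.7,interpolation=2))
b=cv2.imread("pics/top0.png")[165:240,230:375]
cv2.imwrite("pics/c3.png",cv2.resize(b,(0,0),fx=5.5,fy=5.5,interpolation=2))
E
```

```text
(no output)
```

View pics/c2.png

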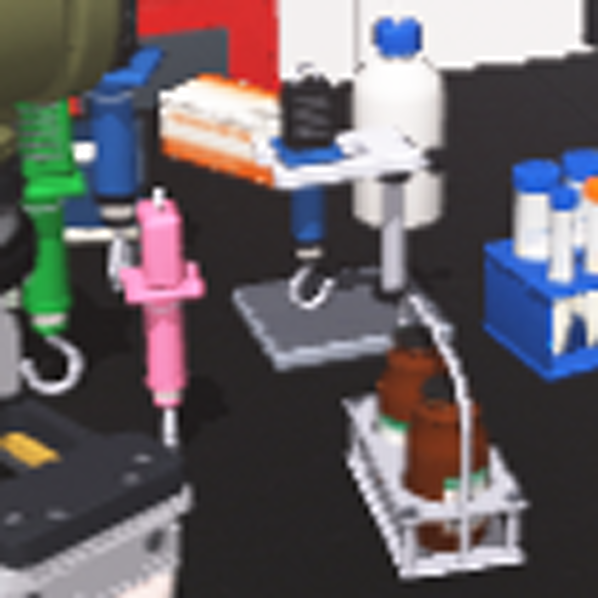

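View pics/c3.png

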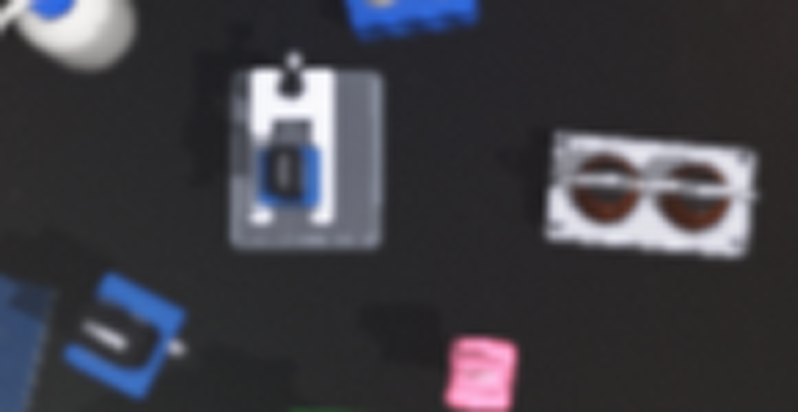

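The top view shows the carrier at (348,200), with its long side along world y. The balance meant is the smaller blue one in the grey fork stand: (285,190) in the top view, (309,190) in the side view, with the hook mouth towards the column. The blue one at (252,226) is larger. I'll now back-project the points at their known heights.

```bash
cat > h.py <<'E'
from plant import r
import cv2,numpy as np
np.set_printoptions(precision=4,suppress=True)
def cam(n):
    c=r.camera_info(n); return [np.array(c[k],float) for k in("K","dist","R","t")]
def back(n,uv,z):
    K,d,R,t=cam(n); p=cv2.undistortPoints(np.array([[uv]],float),K,d)[0,0]
    v=R.T@np.array([p[0],p[1],1]); o=-R.T@t
    return o+v*(z-o[2])/v[2]
def proj(n,X):
    K,d,R,t=cam(n); return cv2.projectPoints(np.array(X,float).reshape(-1,1,3),cv2.Rodrigues(R)[0],t,K,d)[0][:,0]
E
python3 - <<'E'
from h import *
c3=lambda u,v:((u+.5)/5.5-.5+230,(v+.5)/5.5-.5+165)
c2=lambda u,v:((u+.5)/5.7-.5+255,(v+.5)/5.7-.5+160)
for name,p,z in [("base",(230,70),.016),("base",(382,70),.016),("base",(382,248),.016),("base",(230,248),.016),
 ("collar bl",(258,208),.136),("collar br",(320,208),.136),("prong l",(262,222),.133),("prong r",(322,222),.133),("fork tl",(250,70),.13),("fork tr",(334,70),.13),
 ("car",(553,133),.043),("car",(757,150),.043),("car",(745,257),.043),("car",(545,240),.043),("handle mid",(650,184),.129),
 ("bigblue eye",(105,335),.25),("pink",(482,372),.2),("washcap",(50,5),.186)]:
    print(name,back("top",c3(*p),z))
print("side:")
for name,p,z in [("base l",(235,295),.016),("base front",(280,360),.016),("col base",(392,290),.016),("collar l",(270,150),.136),("collar fr",(290,163),.136),("car nearL",(405,562),.043),("car R",(522,502),.043),("car farL",(350,405),.043)]:
    print(name,back("side",c2(*p),z))
E
```

```text
base [0.6469 0.1943 0.016 ]
base [0.6478 0.0857 0.016 ]
base [0.5207 0.0841 0.016 ]
base [0.5197 0.1921 0.016 ]
collar bl [0.5407 0.16   0.136 ]
collar br [0.541 0.119 0.136]
prong l [0.5316 0.1575 0.133 ]
prong r [0.532  0.1178 0.133 ]
fork tl [0.6332 0.1676 0.13  ]
fork tr [0.6336 0.1115 0.13  ]
car [ 0.6011 -0.0362  0.043 ]
car [ 0.5904 -0.1793  0.043 ]
car [ 0.5152 -0.171   0.043 ]
car [ 0.526  -0.0312  0.043 ]
handle mid [ 0.5594 -0.0993  0.129 ]
bigblue eye [0.4548 0.2405 0.25  ]
pink [0.4342 0.0103 0.2   ]
washcap [0.6676 0.2915 0.186 ]
side:
base l [0.5216 0.1809 0.016 ]
base front [0.524 0.081 0.016]
col base [0.6259 0.1529 0.016 ]
collar l [0.5388 0.1446 0.136 ]
collar fr [0.5449 0.1198 0.136 ]
car nearL [ 0.5086 -0.2036  0.043 ]
car R [ 0.5896 -0.1689  0.043 ]
car farL [ 0.5337 -0.0348  0.043 ]
```

```bash
python3 - <<'E'
from h import *
c3=lambda u,v:((u+.5)/5.5-.5+230,(v+.5)/5.5-.5+165)
c2=lambda u,v:((u+.5)/5.7-.5+255,(v+.5)/5.7-.5+160)
for n,a,b in [("bigblue collar",(125,335),(135,68)),("pink top",(482,365),(158,192)),("balance eye",(284,170),(308,68)),("collar",(289,175),(310,148))]:
    for z in np.arange(.12,.34,.02): 
        A=back("top",c3(*a),z);B=back("side",c2(*b),z)
        if np.hypot(*(A-B)[:2])<.035: print(n,round(z,3),A[:2],B[:2])
# predicted hump in side
for X in [(.561,.139,.194),(.561,.139,.181),(.561,.139,.016),(.561,.139,.021),(.574,.139,.0365),(.558,-.104,.129),(.558,-.104,0)]:
    print(X,"side c2",(proj("side",X)[0]+.5-[255,160])*5.7-.5,"top c3",(proj("top",X)[0]+.5-[230,165])*5.5-.5)
E
```

```text
bigblue collar 0.16 [0.4558 0.2426] [0.4767 0.2582]
bigblue collar 0.18 [0.4556 0.2394] [0.4655 0.2063]
pink top 0.18 [0.4386 0.0105] [0.4322 0.006 ]
balance eye 0.18 [0.5625 0.1391] [0.5729 0.1688]
balance eye 0.2 [0.5609 0.1372] [0.5575 0.1183]
collar 0.14 [0.5624 0.1395] [0.5616 0.1302]
(0.561, 0.139, 0.194) side c2 [303.7553  65.2735] top c3 [282.0406 170.6214]
(0.561, 0.139, 0.181) side c2 [304.0751  84.2454] top c3 [283.9382 172.239 ]
(0.561, 0.139, 0.016) side c2 [307.9731 312.7859] top c3 [305.5213 190.6356]
(0.561, 0.139, 0.021) side c2 [307.8593 306.1818] top c3 [304.9285 190.1304]
(0.574, 0.139, 0.0365) side c2 [325.9731 282.7665] top c3 [303.3499 170.1075]
(0.558, -0.104, 0.129) side c2 [429.2465 321.5014] top c3 [657.0316 186.0951]
(0.558, -0.104, 0) side c2 [427.3257 518.119 ] top c3 [645.8798 199.3165]
```

>>> jog_arm(
  commands=[
    [[2.1,4.2,2,0,0,-0.3,1],[2.1,4.2,2,0,0,-0.3,1],[2.1,4.2,2,0,0,-0.3,1],[2.1,4.2,2,0,0,-0.3,1],[2.1,4.2,2,0,0,-0.3,1]],
  ],
)

```text
time_s: 0.72
ee_pos: [0.3479, -0.2821, 0.3059]
ee_rot: [-3.106, -0.467, 0.0]
ft_force: [0.2, -0.5, -0.9]
gripper_width: 0.0938
grip_force: 0.0
```

>>> jog_arm(
  commands=[
    [[2.1,4.2,0,0,0,-0.3,1],[2.1,4.2,0,0,0,-0.3,1],[2.1,4.2,0,0,0,-0.3,1],[2.1,4.2,0,0,0,-0.3,1],[2.1,4.2,0,0,0,-0.3,1]],
  ],
)

```text
time_s: 1.35
ee_pos: [0.453, -0.0721, 0.3053]
ee_rot: [-3.134, -0.222, 0.001]
ft_force: [-0.1, -0.8, -0.9]
gripper_width: 0.0939
grip_force: 0.0
```

>>> jog_arm(
  commands=[
    [[2.1,4.2,0,0,0,-0.3,1],[2.1,4.2,0,0,0,-0.3,1],[2.1,4.2,0,0,0,-0.3,1],[2.1,4.2,0,0,0,-0.3,1],[0,0,0,0,0,0,1]],
  ],
)

```text
time_s: 1.98
ee_pos: [0.537, 0.0966, 0.3044]
ee_rot: [-3.141, -0.031, 0.003]
ft_force: [-0.2, 0.3, -0.4]
gripper_width: 0.0939
grip_force: 0.0
```

>>> jog_arm(
  commands=[
    [[1.3,2.2,0,0,0,0,1],[1.2,2.05,0,0,0,0,1],[0,0,-3,0,0,0,1],[0,0,-3,0,0,0,1],[0,0,-2,0,0,0,1]],
  ],
)

```text
time_s: 2.6
ee_pos: [0.561, 0.1359, 0.224]
ee_rot: [3.141, 0.026, -0.002]
ft_force: [0.8, -0.3, -0.4]
gripper_width: 0.0944
grip_force: 0.0
```

```bash
python3 - <<'E'
from h import *
s=r.sense();print(s["ee_pos"],s["joint_pos"])
a=r.get_image("side");cv2.imwrite("pics/s1.png",cv2.resize(a[130:260,240:400],(0,0),fx=4.5,fy=4.5,interpolation=2))
E
```

```text
[0.561  0.1359 0.224 ] [ 0.1744  0.3488  1.4134 -0.0002  1.3811  1.7285]
```

View pics/s1.png

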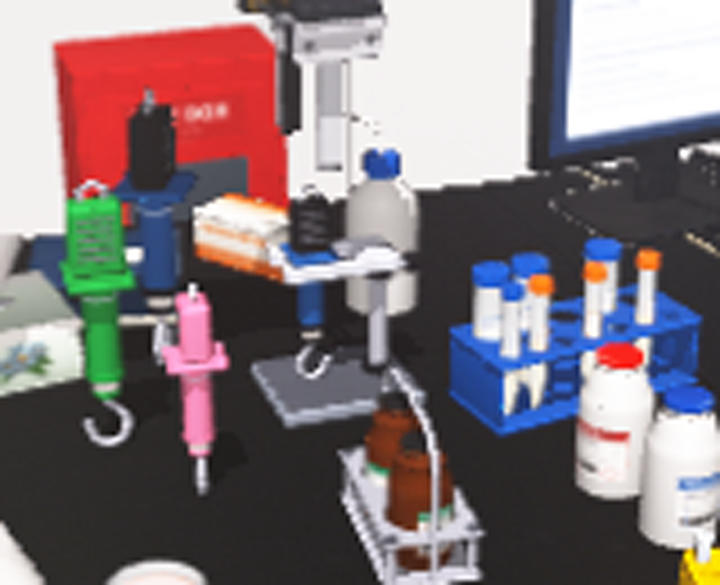

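The side view shows the fingers above the black grip (309,225 in the crop), with the grip between them and clear space around it.

>>> jog_arm(
  commands=[
    [[0.1,0.3,-3,0,0,0,1],[0,0,-2.5,0,0,0,1],[0,0,-1.6,0,0,0,1],[0,0,-1,0,0,0,1],[0,0,0,0,0,0,0]],
  ],
  newtons=30,
)

```text
time_s: 3.28
ee_pos: [0.5626, 0.1398, 0.1444]
ee_rot: [3.141, 0.027, -0.0]
ft_force: [0.0, -0.4, -0.1]
gripper_width: 0.0873
grip_force: 0.0
```

>>> jog_arm(
  commands=[
    [[0,0,0,0,0,0,-0.4],[0,0,0,0,0,0,-0.6],[0,0,0,0,0,0,-1],[0,0,0,0,0,0,-1],[0,0,0,0,0,0,-1]],
  ],
)

```text
time_s: 3.9
ee_pos: [0.5626, 0.1399, 0.1445]
ee_rot: [-3.141, -0.027, -0.0]
ft_force: [0.1, -0.4, -0.5]
gripper_width: 0.0374
grip_force: 0.0
```

```bash
python3 - <<'E'
from h import *
for z in (.23,.25,.27,.29): print(z,back("side",(273.3,151.1),z))
E
```

```text
0.23 [0.4706 0.3029 0.23  ]
0.25 [0.4581 0.2411 0.25  ]
0.27 [0.4455 0.1792 0.27  ]
0.29 [0.4329 0.1174 0.29  ]
```

>>> jog_arm(
  commands=[
    [[0,0,0,0,0,0,-1],[0,0,0,0,0,0,-1],[0,0,0,0,0,0,-1],[0,0,0,0,0,0,-1],[0,0,0,0,0,0,-1]],
  ],
)

```text
time_s: 4.53
ee_pos: [0.5626, 0.14, 0.1444]
ee_rot: [-3.141, -0.027, -0.0]
ft_force: [-0.3, 0.8, -0.4]
gripper_width: 0.0219
grip_force: 30.0
```

>>> jog_arm(
  commands=[
    [[0,0,0.5,0,0,0,-1],[0,0,0.8,0,0,0,-1],[0,0,1.2,0,0,0,-1],[0,0,1.2,0,0,0,-1],[0,0,0.5,0,0,0,-1]],
  ],
  newtons=45,
)

```text
time_s: 5.15
ee_pos: [0.5629, 0.1399, 0.1877]
ee_rot: [-3.141, -0.027, -0.002]
ft_force: [0.4, -0.6, -2.7]
gripper_width: 0.0217
grip_force: 45.0
```

>>> jog_arm(
  commands=[
    [[-0.5,0,0,0,0,0,-1],[-1.5,0,0,0,0,0,-1],[-1.5,0,0,0,0,0,-1],[-1.5,0,0,0,0,0,-1],[-1,0,0,0,0,0,-1]],
  ],
)

```text
time_s: 5.78
ee_pos: [0.5017, 0.1399, 0.1862]
ee_rot: [3.141, 0.027, -0.001]
ft_force: [0.5, 0.5, -2.8]
gripper_width: 0.022
grip_force: 45.0
```

```bash
python3 - <<'E'
from h import *
s=r.sense();print(s["ee_pos"],s["joint_pos"],s["ft_force"])
a=r.get_image("side");b=r.get_image("top");cv2.imwrite("pics/top2.png",b)
cv2.imwrite("pics/s2.png",cv2.resize(a[130:260,240:380],(0,0),fx=4.5,fy=4.5,interpolation=2))
for X in [(s["ee_pos"]+[0,0,-.0145-.109]),(s["ee_pos"]+[0.013,0,-.0145-.0935]),(s["ee_pos"]+[0,0,-.0145])]:
    print((proj("side",X)[0]+.5-[240,130])*4.5-.5)
E
```

```text
[0.5017 0.1399 0.1862] [0.2016 0.2522 1.6278 0.     1.2621 1.7553] [ 0.4898  0.5075 -2.7872]
[241.4138 342.1718]
[255.9136 323.1765]
[237.0666 220.5965]
```

View pics/s2.png

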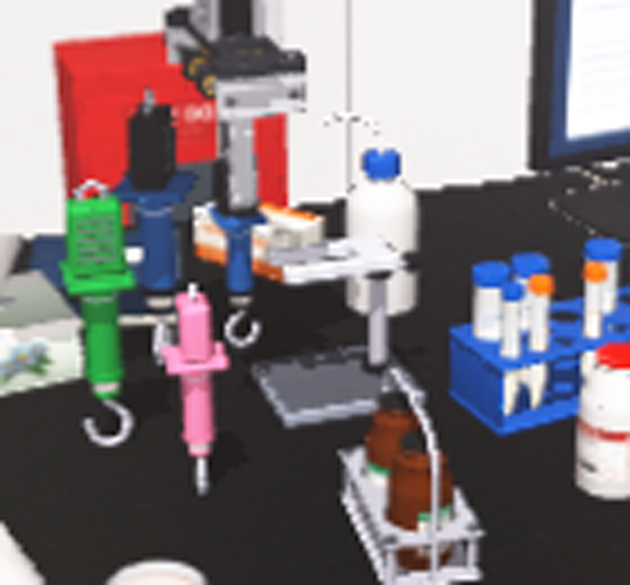

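The hook bottom appears at (240,342) in the crop against a predicted (241,342), so the geometry holds. The balance is free of the fork.

>>> jog_arm(
  commands=[
    [[0.1,-1,1,0,0,0,-1],[0.1,-3,1,0,0,-0.2,-1],[0.1,-3,1,0,0,-0.2,-1],[0.1,-3,0.9,0,0,-0.2,-1],[0.1,-3,0,0,0,-0.2,-1]],
  ],
)

```text
time_s: 6.5
ee_pos: [0.5082, 0.0082, 0.2268]
ee_rot: [3.14, -0.107, 0.003]
ft_force: [0.4, -0.0, -0.7]
gripper_width: 0.0216
grip_force: 45.0
```

>>> jog_arm(
  commands=[
    [[0.1,-3,0,0,0,-0.07,-1],[0,-3,0,0,0,0,-1],[0,-3,0,0,0,0,-1],[0,-2,0,0,0,0,-1],[0,0,0,0,0,0,-1]],
  ],
)

```text
time_s: 7.12
ee_pos: [0.5087, -0.1017, 0.2259]
ee_rot: [3.139, -0.12, 0.0]
ft_force: [-0.7, -0.3, -1.2]
gripper_width: 0.0216
grip_force: 45.0
```

```bash
python3 - <<'E'
from h import *
s=r.sense();p=s["ee_pos"];print(p,s["ee_rot"])
a=r.get_image("side")
cv2.imwrite("pics/s3.png",cv2.resize(a[160:260,280:380],(0,0),fx=6,fy=6,interpolation=2))
for X in [p+[0,0,-.1235],p+[0.013,0,-.108],[.558,-.104,.129],[.558,-.104,.124]]:
    print((proj("side",X)[0]+.5-[280,160])*6-.5)
E
```

```text
[ 0.5087 -0.1017  0.2259] [ 3.1391 -0.1198  0.0005]
[212.3484 395.3835]
[235.5351 365.7059]
[301.8647 338.4488]
[301.7838 346.8278]
```

View pics/s3.png

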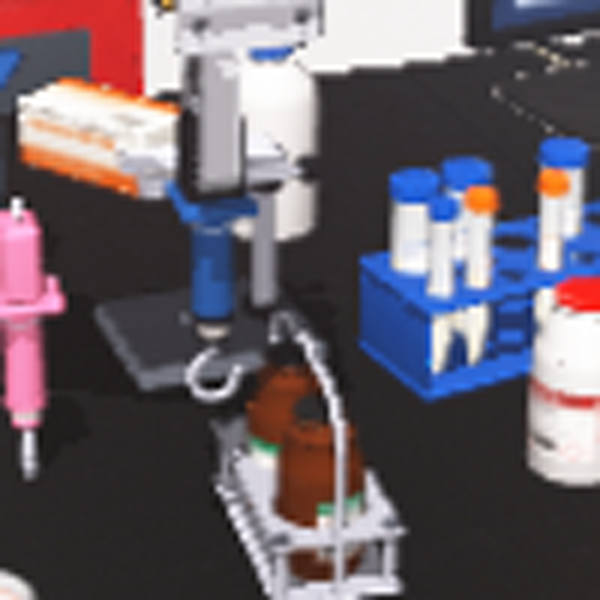

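Hook tip at (240,370), hump at about (303,338): the hook is on the -x side of the handle, at the right height. Now inserting along carrier x.

>>> jog_arm(
  commands=[
    [[1,-0.06,0,0,0,0,-1],[1.5,-0.09,0,0,0,0,-1],[1,-0.06,0,0,0,0,-1],[0.8,-0.06,0,0,0,0,-1],[0.5,-0.03,0,0,0,0,-1]],
  ],
)

```text
time_s: 7.8
ee_pos: [0.5569, -0.103, 0.2253]
ee_rot: [-3.139, 0.116, 0.001]
ft_force: [-1.7, -0.5, 0.3]
gripper_width: 0.022
grip_force: 45.0
```

>>> jog_arm(
  commands=[
    [[0.3,0,0,0,0,0,-1],[0,0,0,0,0,0,-1],[0,0,0,0,0,0,-1],[0,0,0,0,0,0,-1],[0,0,0,0,0,0,-1]],
  ],
)

```text
time_s: 8.43
ee_pos: [0.5595, -0.1031, 0.2255]
ee_rot: [-3.139, 0.117, -0.0]
ft_force: [-0.8, 0.0, -1.5]
gripper_width: 0.0224
grip_force: 45.0
```

```bash
python3 - <<'E'
from h import *
s=r.sense();p=s["ee_pos"];print(p,s["ft_force"])
a=r.get_image("side")
cv2.imwrite("pics/s4.png",cv2.resize(a[180:260,290:370],(0,0),fx=7.4,fy=7.4,interpolation=2))
for X in [p+[0,0,-.1235],p+[0.013,0,-.108],[.558,-.104,.129],[.558,-.104,.124]]:
    print((proj("side",X)[0]+.5-[290,180])*7.4-.5)
E
```

```text
[ 0.5595 -0.1031  0.2255] [-0.8315  0.036  -1.4779]
[300.4718 323.3728]
[329.0105 287.1368]
[298.4165 269.5369]
[298.3167 279.8709]
```

View pics/s4.png

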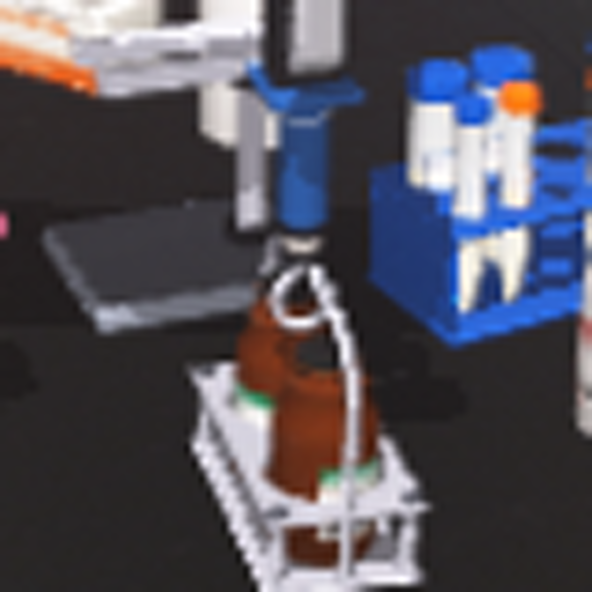

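The handle runs across the hook's mouth at (315,275). Lifting gently and watching the force.

>>> jog_arm(
  commands=[
    [[0,0,0.6,0,0,0,-1],[0,0,0.6,0,0,0,-1],[0,0,0.5,0,0,0,-1],[0,0,0.4,0,0,0,-1],[0,0,0.2,0,0,0,-1]],
  ],
)

```text
time_s: 9.1
ee_pos: [0.5596, -0.1031, 0.2486]
ee_rot: [-3.139, 0.116, -0.0]
ft_force: [0.5, -0.2, -2.1]
gripper_width: 0.0218
grip_force: 45.0
```

>>> jog_arm(
  commands=[
    [[0,0,0.2,0,0,0,-1],[0,0,0.2,0,0,0,-1],[0,0,0.2,0,0,0,-1],[0,0,0.1,0,0,0,-1],[0,0,0,0,0,0,-1]],
  ],
)

```text
time_s: 9.72
ee_pos: [0.5595, -0.1031, 0.2554]
ee_rot: [-3.139, 0.116, 0.0]
ft_force: [0.5, 0.6, -5.6]
gripper_width: 0.0216
grip_force: 45.0
```

```bash
python3 - <<'E'
from h import *
s=r.sense();p=s["ee_pos"];print(p,s["ft_force"],s["torque"])
a=r.get_image("side")
cv2.imwrite("pics/s5.png",cv2.resize(a[180:260,290:370],(0,0),fx=7.4,fy=7.4,interpolation=2))
E
```

```text
[ 0.5595 -0.1031  0.2554] [ 0.5083  0.5716 -5.6135] [-0.056  -0.0486 -0.0052]
```

View pics/s5.png

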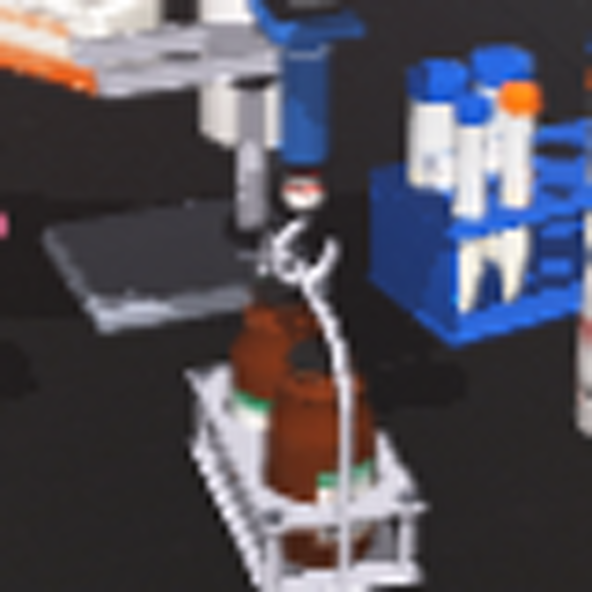

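Hooked: the tip is visible past the handle at (328,250), and the white tube is drawn out. Lifting slowly.

>>> jog_arm(
  commands=[
    [[0,0,0.1,0,0,0,-1],[0,0,0.1,0,0,0,-1],[0,0,0.2,0,0,0,-1],[0,0,0.2,0,0,0,-1],[0,0,0.2,0,0,0,-1]],
  ],
)

```text
time_s: 10.4
ee_pos: [0.5596, -0.1031, 0.2636]
ee_rot: [3.139, -0.116, -0.0]
ft_force: [0.1, 0.0, -5.9]
gripper_width: 0.0221
grip_force: 45.0
```

>>> jog_arm(
  commands=[
    [[0,0,0.3,0,0,0,-1],[0,0,0.3,0,0,0,-1],[0,0,0.3,0,0,0,-1],[0,0,0.3,0,0,0,-1],[0,0,0.3,0,0,0,-1]],
  ],
)

```text
time_s: 11.02
ee_pos: [0.5596, -0.1031, 0.2787]
ee_rot: [-3.139, 0.116, -0.0]
ft_force: [0.6, -0.7, -5.4]
gripper_width: 0.0217
grip_force: 45.0
```

>>> jog_arm(
  commands=[
    [[0,0,0.4,0,0,0,-1],[0,0,0.4,0,0,0,-1],[0,0,0.4,0,0,0,-1],[0,0,0.4,0,0,0,-1],[0,0,0.4,0,0,0,-1]],
  ],
)

```text
time_s: 11.65
ee_pos: [0.5596, -0.1031, 0.2987]
ee_rot: [3.139, -0.117, 0.0]
ft_force: [-0.1, 0.5, -4.6]
gripper_width: 0.022
grip_force: 45.0
```

>>> jog_arm(
  commands=[
    [[0,0,0.4,0,0,0,-1],[0,0,0.4,0,0,0,-1],[0,0,0.3,0,0,0,-1],[0,0,0.2,0,0,0,-1],[0,0,0.1,0,0,0,-1]],
  ],
)

```text
time_s: 12.28
ee_pos: [0.5596, -0.1031, 0.3125]
ee_rot: [-3.139, 0.116, -0.0]
ft_force: [0.1, -0.3, -5.1]
gripper_width: 0.0214
grip_force: 45.0
```

>>> jog_arm(
  commands=[
    [[0,0,0,0,0,0,-1],[0,0,0,0,0,0,-1],[0,0,0,0,0,0,-1],[0,0,0,0,0,0,-1],[0,0,0,0,0,0,-1]],
  ],
)

```text
time_s: 12.9
ee_pos: [0.5596, -0.1031, 0.3124]
ee_rot: [-3.139, 0.116, 0.0]
ft_force: [-0.3, -0.2, -5.6]
gripper_width: 0.0217
grip_force: 45.0
```

>>> jog_arm(
  commands=[
    [[0,0,0,0,0,0,-1],[0,0,0,0,0,0,-1],[0,0,0,0,0,0,-1],[0,0,0,0,0,0,-1],[0,0,0,0,0,0,-1]],
  ],
)

```text
time_s: 13.52
ee_pos: [0.5596, -0.1031, 0.3124]
ee_rot: [-3.139, 0.116, -0.0]
ft_force: [-0.4, -0.4, -4.7]
gripper_width: 0.0218
grip_force: 45.0
```

```bash
python3 - <<'E'
from h import *
s=r.sense();p=s["ee_pos"];print(p,s["ft_force"],s["torque"])
fs=[r.get_image("side")[:, :].copy() for _ in range(12)]
c=lambda a:a[150:260,285:375]
print("max frame change",[int((cv2.absdiff(c(f),c(fs[0])).max(2)>40).sum()) for f in fs])
t=r.get_image("top");o=cv2.imread("pics/top0.png")
A=cv2.resize(c(fs[-1]),(0,0),fx=5.4,fy=5.4,interpolation=2)
B=cv2.resize(t[150:260,320:378],(0,0),fx=5.4,fy=5.4,interpolation=2)
cv2.imwrite("pics/s6.png",np.hstack([A,B]));print(A.shape,B.shape)
E
```

```text
[ 0.5596 -0.1031  0.3124] [-0.4009 -0.3514 -4.698 ] [ 0.0351  0.0559 -0.0168]
max frame change [0, 0, 0, 0, 0, 0, 0, 0, 0, 0, 0, 0]
(594, 486, 3) (594, 313, 3)
```

View pics/s6.png

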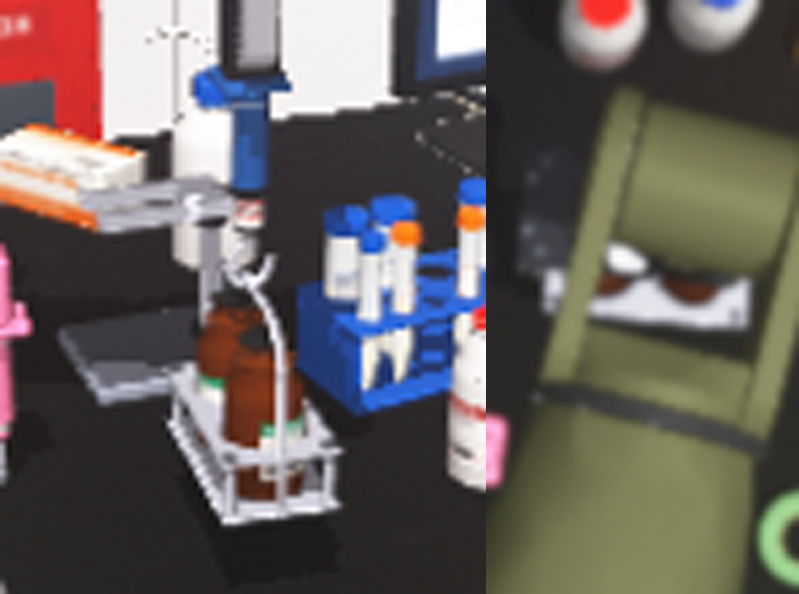

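The carrier hangs clear of the bench with both bottles in and no change between frames. I'll check that it is level numerically against projected corners.

```bash
python3 - <<'E'
from h import *
from scipy.optimize import least_squares
yw=-.074
def corners(p):
    R=cv2.Rodrigues(np.array([p[3],p[4],0.]))[0]@cv2.Rodrigues(np.array([0,0,yw]))[0]
    L=np.array([[-.035,.069,.043],[-.035,-.069,.043],[.035,-.069,.043],[-.035,-.069,0],[.035,-.069,0],[-.035,.069,0]])-[0,0,.124]
    return (proj("side",L@R.T+p[:3])+.5-[285,150])*5.4-.5
obs=np.array([[172,370],[228,460],[340,450],[225,521],[338,506],[172,425]],float)
p0=np.array([.5596,-.1031,.176,0,0])
print(corners(p0)-obs)
f=lambda q:(corners(np.r_[q[0],q[1],q[2],q[3:]])-obs).ravel()
q=least_squares(f,p0,x_scale=[.01,.01,.01,.1,.1]).x
print(q,np.degrees(q[3:]),np.abs(f(q)).max())
E
```

```text
[[-10.6052  -6.6576]
 [ -8.0218  13.0543]
 [ -1.6438   6.9748]
 [ -5.2864  17.0168]
 [ -1.759   15.3188]
 [-10.0049  -1.0896]]
[ 0.5923 -0.028   0.1353 -0.0517  0.0266] [-2.9638  1.5249] 3.1537661690784944
```

```bash
cat > lvl.py <<'E'
from h import *
from scipy.optimize import differential_evolution
a0=cv2.cvtColor(cv2.imread("pics/side0.png"),cv2.COLOR_BGR2GRAY).astype(np.float32)
a1=cv2.cvtColor(r.get_image("side"),cv2.COLOR_BGR2GRAY).astype(np.float32)
a0,a1=[cv2.GaussianBlur(a,(0,0),.7) for a in(a0,a1)]
K,d,R,t=cam("side");rv=cv2.Rodrigues(R)[0]
pr=lambda X:cv2.projectPoints(X,rv,t,K,d)[0][:,0].astype(np.float32)
g=lambda a,b:np.arange(a,b,.0015)
P=[(x,y,.043) for x in g(-.035,.036) for y in g(-.069,.07)]+[(x,-.069,z) for x in g(-.037,.038) for z in g(-.002,.043)]+[(-.035,y,z) for y in g(-.069,.07) for z in g(0,.043)]
P=np.array(P)
rot=lambda a,b,c:cv2.Rodrigues(np.array([a,b,0.]))[0]@cv2.Rodrigues(np.array([0,0,c]))[0]
smp=lambda a,X:cv2.remap(a,pr(X)[None],None,cv2.INTER_LINEAR)[0]
ref=smp(a0,P@rot(0,0,-.074).T+[.558,-.104,0])
e=r.sense()["ee_pos"];base=e+[0,0,-.1235-.012]
def cost(q):
    X=(P-[0,0,.124])@rot(*q[3:]).T+base+q[:3]
    return -np.corrcoef(ref,smp(a1,X))[0,1]
b=[(-.005,.005),(-.008,.008),(-.006,.006),(-.15,.15),(-.15,.15),(-.17,.02)]
for s in(0,1):
    o=differential_evolution(cost,b,seed=s,maxiter=120,popsize=12)
    print("shift",o.x[:3],"rot deg",np.degrees(o.x[3:]),"corr",-o.fun)
q=o.x.copy();q[3]=0;print("level corr",-cost(q))
E
python3 lvl.py
```

```text
shift [-0.0021  0.0003 -0.0008] rot deg [-2.812  -0.1828 -4.71  ] corr 0.9370037412605013
shift [-0.0014  0.0074 -0.005 ] rot deg [-3.0712 -1.2506 -4.3986] corr 0.937153376605073
level corr 0.9061690112551196
```

The carrier is tilted about 3° and still. Its feet are about 5 cm up, the hook sits in the hump, and the balance is upright. Handing in.

```bash
python3 -c "
from plant import r
print(r.job_done())"
```

```text
the job is handed in; nothing more can be done
None
```

I handed the job in with the carrier and both bottles hanging still from the balance hook, feet about 5 cm above the bench and tilted about 3°, with the balance held upright by its black grip; the verdict was not shown.

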